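Fetch the fuse link from behind the breaker

TASK

The ceramic fuse link lies in the grey stock bay, behind the upright breaker. Lift the breaker out and stand it on the bench, lay the fuse link flat in the aluminium tray, then stand the breaker back in its place at the front of the bay, upright, square to the bay and the same way round as before. Put both down gently, keep the breaker upright throughout, and leave the jar, the spool and the tape roll where they are.

Things in the scene. Friction and masses are not known exactly. Their poses are not given: they have to be found in the camera images.
- bay: Grey sheet-metal stock bay, fixed to the bench, 126 mm deep (x) by 150 mm wide (y) by 40 mm high; walls 8 mm thick on both sides and at the back (+x), open at the front (-x) and on top; inside 134 mm wide, floor 4 mm thick. Origin: centre of its underside. Its front is turned roughly towards the robot.
- bay_front (a point): The front place of the bay, where the breaker stands: centre of the dark rubber rectangle on its floor, on the floor's surface (4 mm above the bench), 33 mm in front of the bay's centre. Axes as the bay's. The breaker's footprint (toggle included) is about centred here; its block centre therefore stands about 16 mm to the bay's +y side.
- bay_rear (a point): The rear place of the bay, where the fuse link lies at first: on the floor's surface, 4 mm behind (+x) the bay's centre; 51 mm from here to the inside of the back wall. Axes as the bay's.
- tray: Open aluminium tray, fixed, 120 mm (x) by 180 mm (y) by 20 mm high, walls and floor about 4 mm thick, empty. Origin: centre of its underside.
- breaker_mid (a point): Centre of the block of the loose, pale upright breaker (190 g), half-way up, 40 mm above its underside. Block 68 mm (own x) by 36 mm (own y) by 80 mm high; a step and toggle stick out at -x, 101 mm long in all. Grip it across the 36 mm. At first it stands at the front of the bay, own x along the bay's +y, its rear face 5 to 12 mm from the fuse link: no room for a finger.
- breaker_toggle (a point): The blue toggle of the breaker, on the thing's -x side, 56 mm from the block's centre and 36 mm above its underside; at first it points to the bay's -y side. Axes as the breaker's.
- fuse_mid (a point): Centre of the loose fuse link: a white ceramic barrel, 23 mm thick and 44 mm long, with flat metal tabs at both ends, 102 mm long along own y; z is up as it lies. Half-way up, 11.5 mm above what it lies on. At first it lies across the bay at the rear place, along the bay's y. Grip it across its barrel (own x).
- jar_mid (a point): Bystander: jar with a screw lid, 58 mm across, 72 mm high; its centre.
- spool_mid (a point): Bystander: solder spool standing on end, 52 mm across, 41 mm high; its centre.
- tape_mid (a point): Bystander: roll of black tape lying flat, 74 mm across, 19 mm high; its centre.

How it is judged:
On the way, in this order (a step that is already met when the one before it is completed fails the run):
1. the breaker stands on the bench, upright, let go and outside the bay (over 60 mm from the front place), the fuse link still at the rear place (horizontal distance between breaker_mid and bay_front above 0.06 m and height (world z) of breaker_mid below 0.0425 m and angle between breaker_mid's own z axis and vertical below 0.1 rad and contact force between the fingers and breaker below 0.05 N and horizontal distance between fuse_mid and bay_rear below 0.03 m), for 0.2 s.
2. the fuse link lies let go in the tray, the breaker still outside the bay (x of fuse_mid in the frame of tray between -0.04 and 0.04 m and y of fuse_mid in the frame of tray between -0.06 and 0.06 m and height (world z) of fuse_mid below 0.022 m and contact force between the fingers and fuse below 0.05 N and horizontal distance between breaker_mid and bay_front above 0.06 m), for 0.2 s.
At the end, for the whole second after the job is handed in: Let go and at rest: the fuse link flat in the tray, its centre within 40 mm (x) and 60 mm (y) of the tray's centre; the breaker upright (0.08 rad) on the bay floor, within 17 mm along x and y of its proper front place, square to the bay (0.2 rad), toggle to the bay's -y side (x of fuse_mid in the frame of tray between -0.04 and 0.04 m and y of fuse_mid in the frame of tray between -0.06 and 0.06 m and height (world z) of fuse_mid below 0.022 m and linear speed of each of fuse, breaker below 0.02 m/s and x of breaker_mid in the frame of bay_front between -0.017 and 0.017 m and y of breaker_mid in the frame of bay_front between -0.001 and 0.033 m and y of breaker_toggle in the frame of bay_front below 0 m and angle between the x axis of breaker_mid and the y axis of bay, either way round below 0.2 rad and angle between breaker_mid's own z axis and vertical below 0.08 rad and height (world z) of breaker_mid between 0.04 and 0.048 m); the robot touches nothing.
It fails at once if the breaker is toppled or tilted by more than 0.5 rad (angle between breaker_mid's own z axis and vertical above 0.5 rad).
It fails at once if the breaker is dropped or flung (faster than 0.7 m/s with no finger on it) (linear speed of breaker above 0.7 m/s and contact force between the fingers and breaker below 0.01 N).
It fails at once if the fuse link is dropped or flung (faster than 0.7 m/s with no finger on it) (linear speed of fuse above 0.7 m/s and contact force between the fingers and fuse below 0.01 N).
It fails at once if the jar, the spool or the tape roll is moved by more than 25 mm (distance of any of jar_mid, spool_mid, tape_mid from where it was at the start of the episode above 0.025 m).
It also fails if it takes over 67 s, if anything falls off the work surface, if the arm or the gripper's body presses on something with over 40 N, if the wrist force passes 120 N, or if a joint passes its speed limit or range.

ROBOT

A 6-joint arm with a two-finger parallel gripper is mounted at the origin on the work surface; the furniture and walls round the work are solid. World frame = base frame: x ahead of the robot, y to its left, z up, the work surface at z = 0. Lengths are in m, angles in rad, forces in N, time in s.
With the tool pointing down it reaches from about 0.3 to 0.875 m from the base axis. Payload 4.2 kg.
Tool frame: the origin (TCP) lies midway between the tips of the shut fingers; the grasp point (between the pads) lies 19 mm behind it (manip.grip_depth is the distance from the TCP to the grasp point, in m); z points along the fingers, y is the line along which they close (so a half turn about z gives the same grasp; the last joint's range is limited). The gripper opens to 85 mm and grips with 20 to 120 N. Pads are 22 mm wide; open, the fingers measure 114 mm over their backs; the gripper's body (76 mm by 85 mm) begins 54 mm behind the grasp point. The pads swing forward as they close: fully open they stand 13 mm farther back than shut.
Start: joints at [-1.224, 0.32, 1.565, -0, 1.257, -0.02], TCP at [0.206, -0.537, 0.208] pointing down, gripper open.
Joint ranges: [-3.11, 3.11], [-0.84, 2.01], [0.21, 2.61], [-1.34, 4.49], [0.05, 2.63], [-2.56, 2.56]. Speed limits (rad/s): [2.57, 2.57, 3.14, 3.14, 3.14, 3.14].

INTERFACE

Orientations are given as a 3x3 rotation matrix whose columns are the frame's x, y, z axes.
In Python, from cell import manip gives the robot as it stands. The module is installed in compiled form; this text tells all that it offers.
- The arm moves only by the tool carry_out, never from a script. Its argument "increments" is a list of rows, each a list of 6 numbers: the shift along the world's x, y, z each as a share of 0.12 m, from -1 to 1, then the turn, a rotation vector about the world's x, y, z each as a share of 4 degrees, from -1 to 1. In form: [[tx, ty, tz, wx, wy, wz], ...]. A call has exactly 5 rows; each row shifts and turns the commanded pose from where the row before left it; what a row does not reach is not made up. A row lasts 1/12 s, in which the tool goes at most 41.7 mm and 7.16 degrees, less where a joint would pass 70% of its speed; a pose out of reach is approached as far as the arm can. A call with a number of a shift or a turn outside -1 to 1 is refused whole. A call with a gripper value outside its range is refused whole. "grip" is the opening, from -1 (shut) to 1 (fully open), so that 0 is half open, set as the call begins (left out, the last holds). The fingers move at their own pace and stop on an object; "newtons" is the grip in N (left out, the last holds). Time passes only in rows, so rows that do not move let the fingers close, or fill a call up. It gives the time, the measured TCP pose, the force, the opening and the grip force at its end, in the units of the state.
- manip.sense(): the state, without advancing time (a new reading comes with each control period).
- manip.camera(name): name is "side" or "top" or "wrist"; returns the picture (400x640x3 uint8, red, green, blue); there is no depth.
- manip.camera_params(name): a dict with "K" (3x3 intrinsics, pixels), "R" (3x3) and "t" (3): a world point X has camera coordinates R X + t. Camera axes: x right, y down, z forward; pixel columns grow to the right and rows downward; lengths in m; the calibration is good to about 2 mm. A picture is of the moment at which its call begins: read the wrist's pose just before it. camera_params takes no time and is no camera call; for the wrist camera it gives the pose at the moment of the call.
- manip.finish_job(): hands the job in; it is judged then, once.
The state is a dict: "t": time; "q": joint angles; "qd": joint speeds; "joint_efforts": joint torques, N m; "tcp_pos": TCP position; "eef_rot": TCP orientation; "contact_force": force on the tool from outside, world axes, zero at the start; "moment": the same for the moment, N m; "width": finger opening in m; "gripper_force": force on a finger pad.
Only numpy, scipy, OpenCV 4.12 (cv2) and the standard library are available. Lean on these libraries where they do the work, as an engineer would, in place of code of your own. Each camera call takes 0.05 s, during which the arm holds its last target. There are 200 camera calls.

## Working session

There is one attempt and no reset: what is moved stays moved. The work goes in short steps, Python scripts to look and compute and a tool call to move; the robot and the scene stay as the last step left them, time stands still between calls to the robot, and variables do not carry over. Pictures are saved under pics/ and viewed, at most 10 in all, crops included, and the job is handed in when it is done.

Besides the shell and the picture viewer there is one more tool, called after "Call:" in YAML: its name, and indented under it one key for each argument. carry_out: Moves the arm, as the interface text tells. Shift numbers are shares of 0.12 m and turn numbers shares of 4 degrees, none past 1 either way. Its arguments: {"type":"object","properties":{"increments":{"type":"array"},"grip":{"type":"number"},"newtons":{"type":"number"}},"required":["increments"]}

```bash
mkdir -p pics; cat > h.py <<'E'
import numpy as np, cv2
from cell import manip
def save(cam,name,crop=None,s=1):
    im=manip.camera(cam)[:,:,::-1]
    if crop: x0,y0,x1,y1=crop; im=im[y0:y1,x0:x1]
    cv2.imwrite('pics/'+name,cv2.resize(im,None,fx=s,fy=s,interpolation=cv2.INTER_CUBIC))
def pix(cam,u,v,z,P=None):
    P=P or manip.camera_params(cam)
    K,R,t=map(np.array,(P['K'],P['R'],P['t']))
    d=R.T@np.linalg.solve(K,[u,v,1.]); c=-R.T@t
    return c+d*(z-c[2])/d[2]
def proj(cam,X,P=None):
    P=P or manip.camera_params(cam)
    K,R,t=map(np.array,(P['K'],P['R'],P['t']))
    p=K@(R@np.array(X)+t); return p[:2]/p[2]
E
python3 - <<'E'
from h import *
save('top','top1.png',s=1.25); save('side','side1.png',s=1.25)
for c in('top','side'):
    P=manip.camera_params(c); print(c,-np.array(P['R']).T@np.array(P['t']),P['K'][0][0])
E
```

```text
top [ 0.34678714 -0.09604145  1.00726066] 382.91938450616067
side [ 0.24569062 -1.13956759  0.59626817] 483.29237075968064
```

View pics/top1.png

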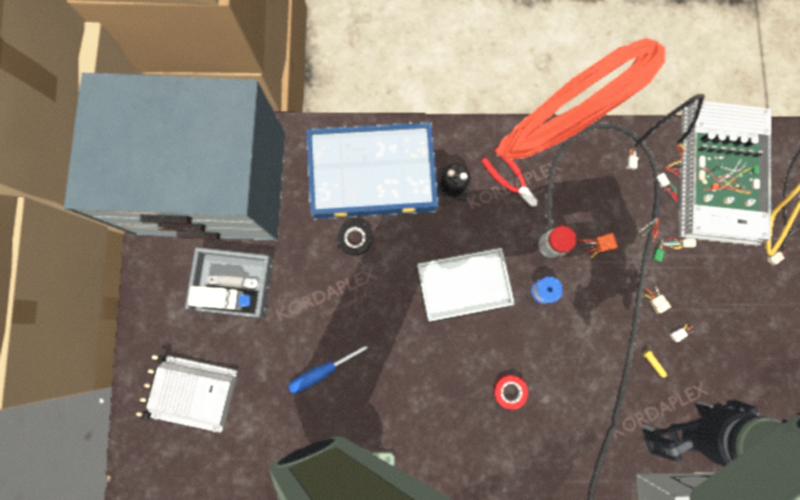

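View pics/side1.png

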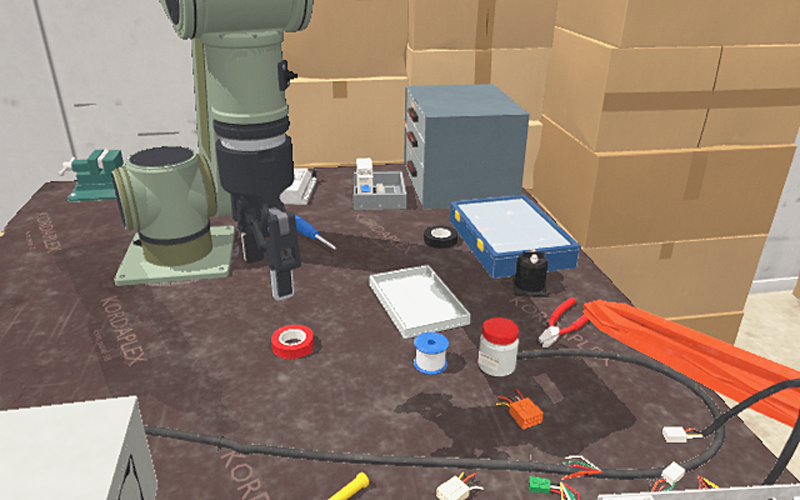

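The top picture shows the bay at about (228,283), the breaker in front with its toggle to the right (-y), and the fuse behind it. The tray is at (466,284), jar (560,240), spool (547,290), black tape (355,237), and a tall cabinet stands behind the bay. I'll enlarge the crop next.

```bash
python3 - <<'E'
from h import *
save('top','bay.png',crop=(140,185,230,260),s=8)
for u,v in((418,262),(506,249),(514,304),(429,320)): print('tray',pix('top',u/1.25,v/1.25,.02).round(3))
for n,u,v,z in(('cabcorner',277,238,0),('cab',122,233,0),('tape',355,237,.02),('bench',250,390,0),('bench2',300,270,0)): print(n,pix('top',u/1.25,v/1.25,z).round(3))
E
```

```text
tray [ 0.487 -0.154  0.02 ]
tray [ 0.515 -0.34   0.02 ]
tray [ 0.399 -0.353  0.02 ]
tray [ 0.367 -0.176  0.02 ]
cabcorner [0.541 0.144 0.   ]
cab [0.551 0.47  0.   ]
tape [ 0.539 -0.023  0.02 ]
bench [0.226 0.189 0.   ]
bench2 [0.472 0.094 0.   ]
```

View pics/bay.png

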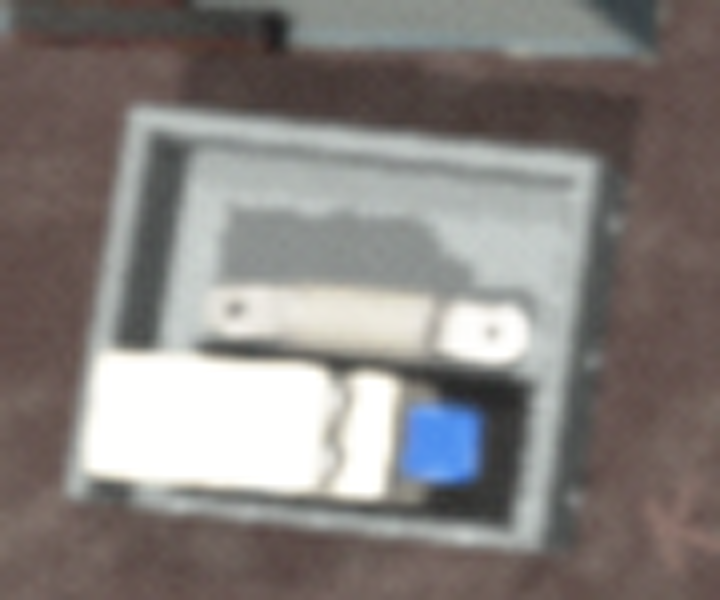

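The enlarged crop gives the bay's rim corners as (130,108), (605,155), (548,548) and (68,498). The breaker's block top runs from (92,350) to about (322,366) along the rear and from (82,478) to (318,490) along the front. The barrel is centred at about (358,322), with tab holes at (237,311) and (491,333).

```bash
python3 - <<'E'
from h import *
P=manip.camera_params('top')
f=lambda x,y,z: pix('top',140+(x+.5)/8-.5,185+(y+.5)/8-.5,z,P)
B=np.array([f(x,y,.04) for x,y in((130,108),(605,155),(548,548),(68,498))]); c=B.mean(0)
dx=(B[0]+B[1]-B[2]-B[3])/2; dy=(B[0]+B[3]-B[1]-B[2])/2
print('bay',c.round(4),np.linalg.norm(dx),np.linalg.norm(dy),np.degrees(np.arctan2(dx[1],dx[0])),np.degrees(np.arctan2(-dy[0],dy[1])))
yaw=(np.arctan2(dx[1],dx[0])+np.arctan2(-dy[0],dy[1]))/2
ex=np.array([np.cos(yaw),np.sin(yaw),0]);ey=np.array([-np.sin(yaw),np.cos(yaw),0])
print('yaw',np.degrees(yaw),'front',c-.033*ex,'blockplace',c-.033*ex+.016*ey,'rear',c+.004*ex)
K=np.array([f(x,y,.084) for x,y in((92,350),(322,366),(318,490),(82,478))]);print('brk',K.mean(0),(K-c)@ex,(K-c)@ey)
print('brk yaw',[np.degrees(np.arctan2(-(K[a]-K[b])[0],(K[a]-K[b])[1])) for a,b in((0,1),(3,2))])
a,b=f(237,311,.0155),f(491,333,.0155);print('fuse',(a+b)/2,f(358,322,.027),np.degrees(np.arctan2(-(a-b)[0],(a-b)[1])))
for n,x,y,z in(('cabL',280,50,0),('cabR',655,50,0)):print(n,f(x,y,z))
s=manip.sense();print(s['eef_rot'],s['tcp_pos'],s['width'])
E
```

```text
bay [0.4437 0.2313 0.04  ] 0.12425823167501997 0.15021017573158302 -5.943657322864048 -5.839623957893756
yaw -5.891640640378903 front [0.41086711 0.23466377 0.04      ] blockplace [0.41250947 0.25057926 0.04      ] rear [0.44767167 0.23086582 0.04      ]
brk [0.41072132 0.25490081 0.084     ] [-0.01762492 -0.01539161 -0.05217114 -0.05570151] [ 0.05624459 -0.01227504 -0.01661702  0.05310816]
brk yaw [np.float64(-4.0248140932810905), np.float64(-2.9930780390396725)]
fuse [0.44730117 0.23136381 0.0155    ] [0.44613737 0.22948571 0.027     ] -4.987531784560582
cabL [0.53934044 0.26812311 0.        ]
cabR [0.53964704 0.14476197 0.        ]
[[ 9.33495211e-01  3.58589580e-01 -4.52754515e-04]
 [ 3.58589863e-01 -9.33494297e-01  1.30713999e-03]
 [ 4.60830219e-05 -1.38256210e-03 -9.99999043e-01]] [ 0.20608596 -0.53637688  0.20776291] 0.08530602176233543
```

Call:
carry_out:
  increments:
    - [0.12, 0.3, 0, 0, 0, 0.8]
    - [0.12, 0.3, 0, 0, 0, 0.8]
    - [0.12, 0.3, 0, 0, 0, 0.8]
    - [0.12, 0.3, 0, 0, 0, 0.8]
    - [0.12, 0.3, 0, 0, 0, 0.8]
  grip: 1
  newtons: 40

```text
t: 0.57
tcp_pos: [0.2783, -0.3549, 0.2081]
eef_rot: [[0.797, 0.604, -0.0], [0.604, -0.797, 0.001], [0.0, -0.0, -1.0]]
contact_force: [0.9, -0.1, 0.2]
width: 0.0854
gripper_force: 0.0
```

Call:
carry_out:
  increments:
    - [0.12, 0.32, 0, 0, 0, 0.8]
    - [0.12, 0.32, 0, 0, 0, 0.8]
    - [0.12, 0.32, 0, 0, 0, 0.8]
    - [0.12, 0.32, 0, 0, 0, 0.8]
    - [0.12, 0.32, 0, 0, 0, 0.8]

```text
t: 0.98
tcp_pos: [0.3502, -0.1628, 0.2085]
eef_rot: [[0.6, 0.8, 0.0], [0.8, -0.6, -0.0], [0.0, 0.0, -1.0]]
contact_force: [0.4, 0.1, 0.0]
width: 0.0854
gripper_force: 0.0
```

Call:
carry_out:
  increments:
    - [0.04, 0.33, 0, 0, 0, 0.8]
    - [0.04, 0.33, 0, 0, 0, 0.8]
    - [0.04, 0.33, 0, 0, 0, 0.8]
    - [0.04, 0.33, 0, 0, 0, 0.8]
    - [0.04, 0.33, 0, 0, 0, 0.8]

```text
t: 1.4
tcp_pos: [0.3738, 0.0352, 0.2085]
eef_rot: [[0.356, 0.935, 0.001], [0.935, -0.356, -0.0], [0.0, 0.001, -1.0]]
contact_force: [0.7, -0.1, 0.0]
width: 0.0854
gripper_force: 0.0
```

Call:
carry_out:
  increments:
    - [0.04, 0.33, 0, 0, 0, 0.8]
    - [0.04, 0.33, 0, 0, 0, 0.8]
    - [0.04, 0.33, 0, 0, 0, 0.8]
    - [0.04, 0.3, 0, 0, 0, 0.8]
    - [0.04, 0.2, 0, 0, 0, 0.8]

```text
t: 1.82
tcp_pos: [0.3979, 0.2152, 0.2083]
eef_rot: [[0.082, 0.997, 0.0], [0.997, -0.082, 0.001], [0.001, -0.0, -1.0]]
contact_force: [0.3, 0.2, 0.7]
width: 0.0852
gripper_force: 0.0
```

```bash
python3 - <<'E'
from h import *
import json
s=manip.sense();print(s['tcp_pos'],s['eef_rot'],s['q'])
P=manip.camera_params('wrist');json.dump({k:np.array(v).tolist() for k,v in P.items() if k in'KRt'},open('w1.json','w'))
save('wrist','w1.png',s=1.25)
E
```

```text
[0.3979109  0.21521866 0.20827537] [[ 8.16439114e-02  9.96661563e-01  7.14730623e-06]
 [ 9.96661207e-01 -8.16438883e-02  8.44898667e-04]
 [ 8.42661560e-04 -6.18573891e-05 -9.99999643e-01]] [4.69818228e-01 1.25608701e-01 1.82488633e+00 8.07767308e-04
 1.19070886e+00 5.51253581e-01]
```

View pics/w1.png

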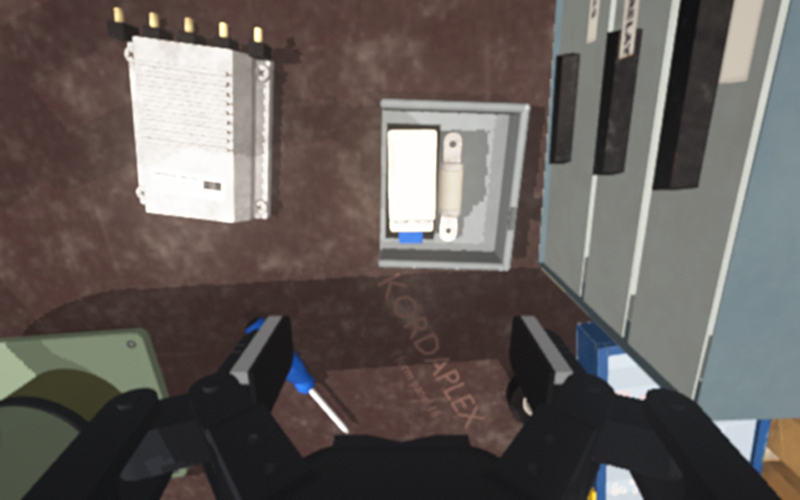

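The wrist picture shows the bay rim with corners (381,101), (529,104), (509,270) and (380,268). The breaker's block top is at columns 388–438 from row 129 to about 220, with the toggle at (411,238). The fuse barrel is near (452,189), with tab holes at (453,143) and (448,230).

```bash
python3 - <<'E'
from h import *
import json
P=json.load(open('w1.json'))
f=lambda x,y,z: pix('wrist',x/1.25,y/1.25,z,P)
for n,x,y,z in(('bayRL',381,101,.04),('bayRR',529,104,.04),('bayFR',509,270,.04),('bayFL',380,268,.04),('b1',388,129,.084),('b2',438,129,.084),('b3',436.5,205,.084),('b4',389,205,.084),('t1',453,143,.0155),('t2',448,230,.0155),('barrel',452,189,.027)):print(n,f(x,y,z).round(4))
E
```

```text
bayRL [0.389  0.3138 0.04  ]
bayRR [0.5111 0.3016 0.04  ]
bayFR [0.4955 0.1549 0.04  ]
bayFL [0.3737 0.1668 0.04  ]
b1 [0.3942 0.2916 0.084 ]
b2 [0.4307 0.2886 0.084 ]
b3 [0.4267 0.2322 0.084 ]
b4 [0.3898 0.2352 0.084 ]
t1 [0.4502 0.2741 0.0155]
t2 [0.4421 0.1919 0.0155]
barrel [0.4462 0.2339 0.027 ]
```

Call:
carry_out:
  increments:
    - [0.105, 0.335, 0, 0, 0, 0]
    - [0, 0, -0.25, 0, 0, 0]
    - [0, 0, -0.25, 0, 0, 0]
    - [0, 0, -0.25, 0, 0, 0]
    - [0, 0, -0.25, 0, 0, 0]

```text
t: 2.28
tcp_pos: [0.4104, 0.2517, 0.0872]
eef_rot: [[0.087, 0.996, 0.0], [0.996, -0.087, 0.0], [0.0, 0.0, -1.0]]
contact_force: [-0.9, -0.3, -0.2]
width: 0.0854
gripper_force: 0.0
```

Call:
carry_out:
  increments:
    - [0, 0, -0.15, 0, 0, 0]
    - [0, 0, -0.1, 0, 0, 0]
    - [0, 0, -0.1, 0, 0, 0]
    - [0, 0, -0.03, 0, 0, 0]
    - [0, 0, 0, 0, 0, 0]

```text
t: 2.7
tcp_pos: [0.41, 0.2512, 0.0419]
eef_rot: [[0.087, 0.996, -0.002], [0.996, -0.087, -0.001], [-0.002, -0.002, -1.0]]
contact_force: [-0.0, 0.6, -0.5]
width: 0.0854
gripper_force: 0.0
```

Call:
carry_out:
  increments:
    - [0, 0, 0, 0, 0, 0]
    - [0, 0, 0, 0, 0, 0]
    - [0, 0, 0, 0, 0, 0]
    - [0, 0, 0, 0, 0, 0]
    - [0, 0, 0, 0, 0, 0]
  grip: -0.4

```text
t: 3.12
tcp_pos: [0.4109, 0.252, 0.0437]
eef_rot: [[0.087, 0.996, 0.001], [0.996, -0.087, 0.001], [0.001, 0.001, -1.0]]
contact_force: [-1.5, -0.3, 4.3]
width: 0.035
gripper_force: 39.9
```

Call:
carry_out:
  increments:
    - [0, 0, 0.05, 0, 0, 0]
    - [0, 0, 0.15, 0, 0, 0]
    - [0, 0, 0.2, 0, 0, 0]
    - [0, 0, 0.2, 0, 0, 0]
    - [0, 0, 0.15, 0, 0, 0]

```text
t: 3.53
tcp_pos: [0.411, 0.2519, 0.1348]
eef_rot: [[0.087, 0.996, 0.001], [0.996, -0.087, 0.001], [0.001, 0.001, -1.0]]
contact_force: [0.6, 0.4, -1.6]
width: 0.0353
gripper_force: 40.5
```

Call:
carry_out:
  increments:
    - [0.02, -0.15, 0, 0, 0, 0]
    - [0.02, -0.25, 0, 0, 0, 0]
    - [0.02, -0.3, 0, 0, 0, 0]
    - [0.02, -0.3, 0, 0, 0, 0]
    - [0.02, -0.3, 0, 0, 0, 0]

```text
t: 3.95
tcp_pos: [0.4222, 0.0944, 0.1331]
eef_rot: [[0.086, 0.996, 0.0], [0.996, -0.086, -0.0], [-0.0, 0.0, -1.0]]
contact_force: [1.2, 0.2, -2.4]
width: 0.0351
gripper_force: 40.4
```

Call:
carry_out:
  increments:
    - [0, -0.2, 0, 0, 0, 0]
    - [0, -0.1, -0.1, 0, 0, 0]
    - [0, 0, -0.2, 0, 0, 0]
    - [0, 0, -0.15, 0, 0, 0]
    - [0, 0, -0.1, 0, 0, 0]

```text
t: 4.37
tcp_pos: [0.4215, 0.0592, 0.0656]
eef_rot: [[0.088, 0.996, -0.002], [0.996, -0.088, -0.0], [-0.0, -0.002, -1.0]]
contact_force: [-0.1, 0.0, -1.9]
width: 0.0353
gripper_force: 40.4
```

Call:
carry_out:
  increments:
    - [0, 0, -0.1, 0, 0, 0]
    - [0, 0, -0.06, 0, 0, 0]
    - [0, 0, -0.03, 0, 0, 0]
    - [0, 0, -0.02, 0, 0, 0]
    - [0, 0, 0, 0, 0, 0]

```text
t: 4.78
tcp_pos: [0.4228, 0.0599, 0.0417]
eef_rot: [[0.087, 0.996, 0.0], [0.996, -0.087, -0.0], [-0.0, 0.0, -1.0]]
contact_force: [-1.0, 0.2, -2.4]
width: 0.0351
gripper_force: 40.4
```

Call:
carry_out:
  increments:
    - [0, 0, -0.01, 0, 0, 0]
    - [0, 0, -0.01, 0, 0, 0]
    - [0, 0, 0, 0, 0, 0]
    - [0, 0, 0, 0, 0, 0]
    - [0, 0, 0, 0, 0, 0]

```text
t: 5.2
tcp_pos: [0.4232, 0.0599, 0.0397]
eef_rot: [[0.087, 0.996, 0.001], [0.996, -0.087, 0.0], [0.0, 0.001, -1.0]]
contact_force: [-0.2, -0.5, 2.9]
width: 0.035
gripper_force: 40.9
```

Call:
carry_out:
  increments:
    - [0, 0, 0, 0, 0, 0]
    - [0, 0, 0, 0, 0, 0]
    - [0, 0, 0, 0, 0, 0]
    - [0, 0, 0, 0, 0, 0]
    - [0, 0, 0, 0, 0, 0]
  grip: 1

```text
t: 5.62
tcp_pos: [0.4227, 0.0598, 0.0392]
eef_rot: [[0.087, 0.996, 0.0], [0.996, -0.087, -0.0], [-0.0, 0.0, -1.0]]
contact_force: [0.4, -0.4, -0.2]
width: 0.0854
gripper_force: 0.0
```

Call:
carry_out:
  increments:
    - [0, 0, 0.15, 0, 0, 0]
    - [0, 0, 0.3, 0, 0, 0]
    - [0, 0, 0.3, 0, 0, 0]
    - [0, 0, 0.3, 0, 0, 0]
    - [0, 0, 0.2, 0, 0, 0]

```text
t: 6.03
tcp_pos: [0.4237, 0.0599, 0.1925]
eef_rot: [[0.087, 0.996, 0.004], [0.996, -0.087, 0.0], [0.001, 0.004, -1.0]]
contact_force: [0.9, 0.5, 1.4]
width: 0.0852
gripper_force: 0.0
```

Call:
carry_out:
  increments:
    - [0, 0.2, 0, 0, 0, 0]
    - [0, 0.2, 0, 0, 0, 0]
    - [0, 0.15, 0, 0, 0, 0]
    - [0, 0.1, 0, 0, 0, 0]
    - [0, 0, 0, 0, 0, 0]

```text
t: 6.45
tcp_pos: [0.4226, 0.1395, 0.1892]
eef_rot: [[0.084, 0.996, 0.0], [0.996, -0.084, 0.001], [0.001, 0.0, -1.0]]
contact_force: [-0.1, -0.4, 0.3]
width: 0.0857
gripper_force: 0.0
```

```bash
python3 - <<'E'
from h import *
import json
s=manip.sense();print(s['tcp_pos'])
P=manip.camera_params('wrist');json.dump({k:np.array(v).tolist() for k,v in P.items() if k in'KRt'},open('w2.json','w'))
save('wrist','w2.png',s=1.25)
E
```

```text
[0.42263214 0.13952417 0.18920757]
```

View pics/w2.png

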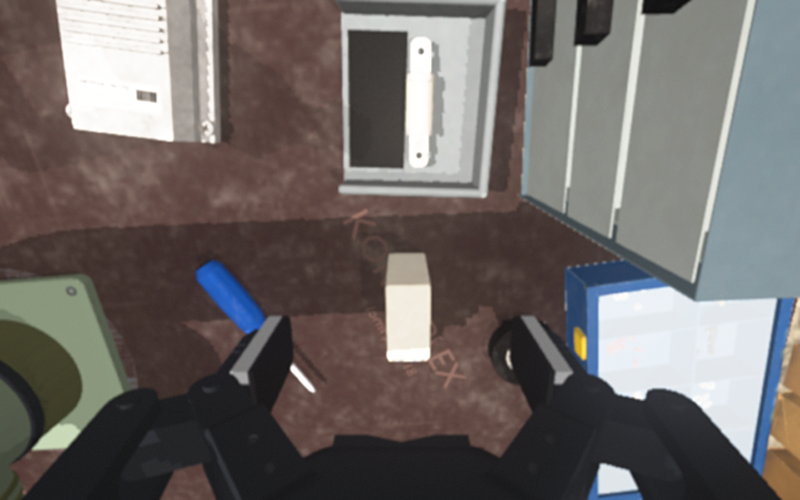

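The breaker stands upright on the bench, and the fuse is undisturbed: tab holes (422,51) and (418,156), barrel centre (420,103). The rubber rectangle's corners are (349,30), (408,31), (405,169) and (349,167).

```bash
python3 - <<'E'
from h import *
import json
P=json.load(open('w2.json'))
f=lambda x,y,z: pix('wrist',x/1.25,y/1.25,z,P)
a,b=f(422,51,.0155),f(418,156,.0155);print((a+b)/2,f(420,103,.027),np.degrees(np.arctan2(-(a-b)[0],(a-b)[1])))
R=np.array([f(*p,.004) for p in((349,30),(408,31),(405,169),(349,167))]);print('pad',R.mean(0),R.round(4))
d=(R[0]+R[1]-R[2]-R[3])/2;print(np.degrees(np.arctan2(-d[0],d[1])),np.linalg.norm(d))
E
```

```text
[0.4461336  0.23208661 0.0155    ] [0.44573253 0.23355651 0.027     ] -6.24084684281388
pad [0.41030624 0.2379025  0.004     ] [[0.3925 0.2958 0.004 ]
 [0.4409 0.291  0.004 ]
 [0.4294 0.1794 0.004 ]
 [0.3785 0.1854 0.004 ]]
-6.533657824295161 0.11171934648276263
```

Call:
carry_out:
  increments:
    - [0.065, 0.26, 0, 0, 0, 0]
    - [0.065, 0.26, 0, 0, 0, 0]
    - [0.065, 0.255, 0, 0, 0, 0]
    - [0, 0, -0.2, 0, 0, -0.15]
    - [0, 0, -0.25, 0, 0, -0.15]
  grip: 0.18

```text
t: 6.92
tcp_pos: [0.4485, 0.2323, 0.1364]
eef_rot: [[0.107, 0.994, 0.006], [0.994, -0.107, 0.002], [0.003, 0.006, -1.0]]
contact_force: [-0.1, 0.4, 0.2]
width: 0.0505
gripper_force: 0.0
```

Call:
carry_out:
  increments:
    - [0, 0, -0.25, 0, 0, 0]
    - [0, 0, -0.2, 0, 0, 0]
    - [0, 0, -0.15, 0, 0, 0]
    - [0, 0, -0.1, 0, 0, 0]
    - [0, 0, 0, 0, 0, 0]

```text
t: 7.33
tcp_pos: [0.4442, 0.2289, 0.0486]
eef_rot: [[0.108, 0.994, -0.006], [0.994, -0.108, -0.003], [-0.004, -0.005, -1.0]]
contact_force: [-0.6, 0.4, 0.9]
width: 0.0499
gripper_force: 0.0
```

Call:
carry_out:
  increments:
    - [0, 0, -0.12, 0, 0, 0]
    - [0, 0, -0.1, 0, 0, 0]
    - [0, 0, -0.07, 0, 0, 0]
    - [0, 0, -0.03, 0, 0, 0]
    - [0, 0, 0, 0, 0, 0]

```text
t: 7.75
tcp_pos: [0.446, 0.2304, 0.0126]
eef_rot: [[0.108, 0.994, -0.001], [0.994, -0.108, -0.0], [-0.001, -0.001, -1.0]]
contact_force: [-0.4, -0.2, -0.6]
width: 0.0506
gripper_force: 0.0
```

Call:
carry_out:
  increments:
    - [0, 0, -0.02, 0, 0, 0]
    - [0, 0, -0.02, 0, 0, 0]
    - [0, 0, 0, 0, 0, 0]
    - [0, 0, 0, 0, 0, 0]
    - [0, 0, 0, 0, 0, 0]

```text
t: 8.17
tcp_pos: [0.4463, 0.2309, 0.0083]
eef_rot: [[0.108, 0.994, 0.001], [0.994, -0.108, 0.0], [0.0, 0.001, -1.0]]
contact_force: [0.1, 0.4, 1.0]
width: 0.0509
gripper_force: 0.0
```

Call:
carry_out:
  increments:
    - [0, 0, 0, 0, 0, 0]
    - [0, 0, 0, 0, 0, 0]
    - [0, 0, 0, 0, 0, 0]
    - [0, 0, 0, 0, 0, 0]
    - [0, 0, 0, 0, 0, 0]
  grip: -0.75

```text
t: 8.58
tcp_pos: [0.4461, 0.2308, 0.0081]
eef_rot: [[0.108, 0.994, 0.0], [0.994, -0.108, 0.0], [0.0, 0.0, -1.0]]
contact_force: [0.1, -0.3, 0.3]
width: 0.011
gripper_force: 0.0
```

Call:
carry_out:
  increments:
    - [0, 0, 0.05, 0, 0, 0]
    - [0, 0, 0.1, 0, 0, 0]
    - [0, 0, 0.1, 0, 0, 0]
    - [0, 0, 0.15, 0, 0, 0]
    - [0, 0, 0.15, 0, 0, 0]

```text
t: 9.0
tcp_pos: [0.4458, 0.2306, 0.0748]
eef_rot: [[0.108, 0.994, -0.001], [0.994, -0.108, -0.0], [-0.0, -0.001, -1.0]]
contact_force: [1.7, -0.5, -0.3]
width: 0.0111
gripper_force: 0.0
```

The fingers closed to 11 mm and lifted nothing, so the grasp missed. I'll rise and look.

Call:
carry_out:
  increments:
    - [0, -0.25, 0.2, 0, 0, 0]
    - [0, -0.25, 0.2, 0, 0, 0]
    - [0, -0.2, 0.2, 0, 0, 0]
    - [0, -0.1, 0.2, 0, 0, 0]
    - [0, 0, 0, 0, 0, 0]
  grip: 0.18

```text
t: 9.42
tcp_pos: [0.4487, 0.1334, 0.1751]
eef_rot: [[0.11, 0.994, 0.01], [0.994, -0.11, 0.002], [0.003, 0.009, -1.0]]
contact_force: [1.0, 0.8, 0.2]
width: 0.0503
gripper_force: 0.0
```

```bash
python3 - <<'E'
from h import *
import json
s=manip.sense();print(s['tcp_pos'])
P=manip.camera_params('wrist');json.dump({k:np.array(v).tolist() for k,v in P.items() if k in'KRt'},open('w3.json','w'))
save('wrist','w3.png',crop=(220,0,440,165),s=3.5)
E
```

```text
[0.44871151 0.13344512 0.17505924]
```

View pics/w3.png

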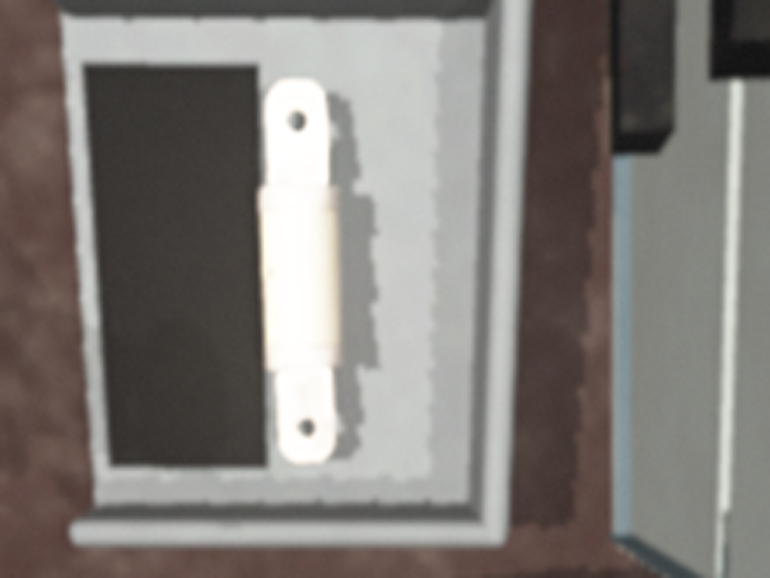

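The fuse still lies at the rear place, with tab holes at crop (297,120) and (307,428) and barrel (300,278). I'll check how far it moved and how the finger geometry changes with width.

```bash
python3 - <<'E'
from h import *
import json
P=json.load(open('w3.json'))
f=lambda x,y,z: pix('wrist',220+x/3.5,y/3.5,z,P)
a,b=f(297,120,.0155),f(307,428,.0155);print((a+b)/2,f(300,278,.027),np.degrees(np.arctan2(-(a-b)[0],(a-b)[1])))
print('pad',np.mean([f(*p,.004) for p in((84,64),(258,64),(268,467),(111,467))],0))
print('barrel edges',f(260,278,.0155),f(340,278,.0155))
print('rim rear',f(515,278,.04),f(530,20,.04),f(502,540,.04))
s=manip.sense();print(s['tcp_pos'],manip.grip_depth)
E
```

```text
[0.44609083 0.23226136 0.0155    ] [0.44587387 0.23218333 0.027     ] -5.118895064196004
pad [0.41008924 0.2380341  0.004     ]
barrel edges [0.43412632 0.23420791 0.0155    ] [0.45696085 0.23170993 0.0155    ]
rim rear [0.50309894 0.22508728 0.04      ] [0.51058567 0.28456741 0.04      ] [0.4949914  0.15555113 0.04      ]
[0.44765507 0.13423369 0.17285436] 0.0187
```

Call:
carry_out:
  increments:
    - [0, 0.27, 0, 0, 0, 0]
    - [0, 0.27, 0, 0, 0, 0]
    - [0, 0.27, -0.1, 0, 0, 0]
    - [0, 0, -0.22, 0, 0, 0]
    - [0, 0, -0.25, 0, 0, 0]

```text
t: 9.88
tcp_pos: [0.4464, 0.2347, 0.1011]
eef_rot: [[0.104, 0.995, 0.003], [0.995, -0.104, 0.002], [0.002, 0.002, -1.0]]
contact_force: [-0.0, 0.1, -0.1]
width: 0.0506
gripper_force: 0.0
```

Call:
carry_out:
  increments:
    - [0, 0, -0.22, 0, 0, 0]
    - [0, 0, -0.17, 0, 0, 0]
    - [0, 0, -0.12, 0, 0, 0]
    - [0, 0, -0.08, 0, 0, 0]
    - [0, 0, -0.06, 0, 0, 0]

```text
t: 10.3
tcp_pos: [0.445, 0.232, 0.0219]
eef_rot: [[0.107, 0.994, -0.002], [0.994, -0.107, -0.001], [-0.001, -0.002, -1.0]]
contact_force: [0.1, -0.2, 0.4]
width: 0.0503
gripper_force: 0.0
```

Call:
carry_out:
  increments:
    - [0, 0, -0.06, 0, 0, 0]
    - [0, 0, -0.05, 0, 0, 0]
    - [0, 0, -0.02, 0, 0, 0]
    - [0, 0, 0, 0, 0, 0]
    - [0, 0, 0, 0, 0, 0]

```text
t: 10.72
tcp_pos: [0.4464, 0.2321, 0.0084]
eef_rot: [[0.108, 0.994, 0.001], [0.994, -0.108, 0.0], [0.0, 0.001, -1.0]]
contact_force: [-0.0, 0.2, 0.7]
width: 0.0501
gripper_force: 0.0
```

Call:
carry_out:
  increments:
    - [0, 0, 0, 0, 0, 0]
    - [0, 0, 0, 0, 0, 0]
    - [0, 0, 0, 0, 0, 0]
    - [0, 0, 0, 0, 0, 0]
    - [0, 0, 0, 0, 0, 0]
  grip: -0.52

```text
t: 11.13
tcp_pos: [0.4462, 0.232, 0.0082]
eef_rot: [[0.108, 0.994, 0.0], [0.994, -0.108, 0.0], [0.0, 0.0, -1.0]]
contact_force: [1.1, 0.8, -0.0]
width: 0.0204
gripper_force: 0.0
```

```bash
python3 - <<'E'
from h import *
s=manip.sense();print(s['tcp_pos'],s['width'],s['gripper_force'])
save('wrist','w4.png',crop=(130,150,500,400),s=2)
P=manip.camera_params('wrist')
for X in([.446,.2322,.0155],[.446,.2322,.027],s['tcp_pos']):print((proj('wrist',X,P)-[130,150])*2)
E
```

```text
[0.44617362 0.23202124 0.00820754] 0.020420781505431664 0.0
[382.83365361 184.72445839]
[382.98006453 203.8268974 ]
[383.38837814 174.29270279]
```

View pics/w4.png

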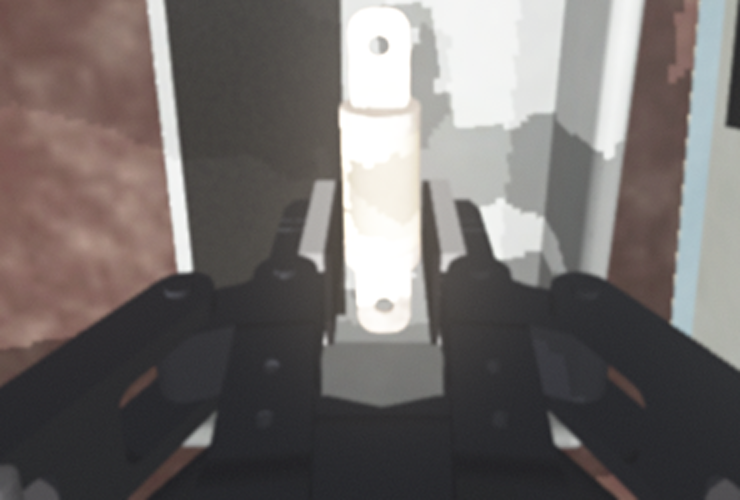

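The barrel sits between the pads at columns 342–420, and the pads' inner far corners are at (335,182) and (427,182), yet there is no contact. I'll fit the height of the tips to those corners.

```bash
python3 - <<'E'
from h import *
s=manip.sense();P=manip.camera_params('wrist');R=np.array(s['eef_rot']);t=np.array(s['tcp_pos'])
print('cam in tool',R.T@(-np.array(P['R']).T@np.array(P['t'])-t), P['K'][0][0])
for w in(.0204,.024,.027):
  for b in(0,.006,.012,.019,.025):
    print(w,b,*[((proj('wrist',t+R@np.array([sx*.011,sy*w/2,-b]),P)-[130,150])*2).round() for sx in(1,-1) for sy in(-1,1)])
E
```

```text
cam in tool [ 0.07830467 -0.00077743 -0.16492563] 301.32189205942484
0.0204 0 [349. 140.] [418. 140.] [350. 207.] [417. 207.]
0.0204 0.006 [348. 148.] [419. 148.] [349. 217.] [418. 217.]
0.0204 0.012 [346. 157.] [420. 157.] [348. 227.] [419. 227.]
0.0204 0.019 [345. 167.] [422. 167.] [346. 240.] [420. 240.]
0.0204 0.025 [344. 177.] [424. 177.] [345. 252.] [422. 252.]
0.024 0 [343. 140.] [424. 140.] [344. 207.] [422. 207.]
0.024 0.006 [341. 148.] [425. 148.] [343. 217.] [424. 217.]
0.024 0.012 [340. 157.] [427. 157.] [341. 227.] [425. 227.]
0.024 0.019 [338. 167.] [429. 167.] [340. 240.] [427. 240.]
0.024 0.025 [337. 177.] [431. 177.] [338. 252.] [429. 252.]
0.027 0 [337. 140.] [429. 140.] [339. 207.] [427. 207.]
0.027 0.006 [336. 148.] [431. 148.] [338. 217.] [429. 217.]
0.027 0.012 [335. 157.] [432. 157.] [336. 227.] [430. 227.]
0.027 0.019 [333. 167.] [435. 167.] [334. 240.] [432. 240.]
0.027 0.025 [331. 177.] [437. 177.] [333. 252.] [434. 252.]
```

The pad strips end at row 182, so the tips stand about 27 mm behind the nominal TCP, at z ≈ 0.035. That puts them above the barrel, and explains both the missing contact and the miss. I'll go lower step by step, watching the force.

Call:
carry_out:
  increments:
    - [0, 0, 0, 0, 0, 0]
    - [0, 0, 0, 0, 0, 0]
    - [0, 0, 0, 0, 0, 0]
    - [0, 0, -0.03, 0, 0, 0]
    - [0, 0, -0.02, 0, 0, 0]
  grip: 0

```text
t: 11.6
tcp_pos: [0.446, 0.232, 0.0018]
eef_rot: [[0.108, 0.994, 0.0], [0.994, -0.108, -0.0], [0.0, 0.0, -1.0]]
contact_force: [0.5, -0.0, -0.6]
width: 0.0429
gripper_force: 0.0
```

Call:
carry_out:
  increments:
    - [0, 0, -0.02, 0, 0, 0]
    - [0, 0, -0.02, 0, 0, 0]
    - [0, 0, 0, 0, 0, 0]
    - [0, 0, 0, 0, 0, 0]
    - [0, 0, 0, 0, 0, 0]

```text
t: 12.02
tcp_pos: [0.4461, 0.232, -0.0028]
eef_rot: [[0.108, 0.994, 0.0], [0.994, -0.108, -0.0], [-0.0, 0.0, -1.0]]
contact_force: [0.4, 0.8, -0.0]
width: 0.0427
gripper_force: 0.0
```

The reported TCP is now below the bay floor with no contact, which confirms the real tips are higher than nominal. I'll keep going down.

Call:
carry_out:
  increments:
    - [0, 0, -0.025, 0, 0, 0]
    - [0, 0, -0.025, 0, 0, 0]
    - [0, 0, 0, 0, 0, 0]
    - [0, 0, 0, 0, 0, 0]
    - [0, 0, 0, 0, 0, 0]

```text
t: 12.43
tcp_pos: [0.4461, 0.232, -0.0088]
eef_rot: [[0.108, 0.994, -0.0], [0.994, -0.108, -0.0], [-0.0, -0.0, -1.0]]
contact_force: [0.1, -0.5, 1.1]
width: 0.0426
gripper_force: 0.0
```

Call:
carry_out:
  increments:
    - [0, 0, -0.025, 0, 0, 0]
    - [0, 0, -0.025, 0, 0, 0]
    - [0, 0, 0, 0, 0, 0]
    - [0, 0, 0, 0, 0, 0]
    - [0, 0, 0, 0, 0, 0]

```text
t: 12.85
tcp_pos: [0.4461, 0.232, -0.0148]
eef_rot: [[0.108, 0.994, -0.0], [0.994, -0.108, -0.0], [-0.0, -0.0, -1.0]]
contact_force: [-0.0, 0.2, -0.4]
width: 0.0426
gripper_force: 0.0
```

Call:
carry_out:
  increments:
    - [0, 0, -0.02, 0, 0, 0]
    - [0, 0, -0.01, 0, 0, 0]
    - [0, 0, 0, 0, 0, 0]
    - [0, 0, 0, 0, 0, 0]
    - [0, 0, 0, 0, 0, 0]

```text
t: 13.27
tcp_pos: [0.4461, 0.232, -0.0184]
eef_rot: [[0.108, 0.994, 0.0], [0.994, -0.108, 0.0], [0.0, 0.0, -1.0]]
contact_force: [0.8, -0.8, 0.1]
width: 0.0427
gripper_force: 0.0
```

Call:
carry_out:
  increments:
    - [0, 0, 0, 0, 0, 0]
    - [0, 0, 0, 0, 0, 0]
    - [0, 0, 0, 0, 0, 0]
    - [0, 0, 0, 0, 0, 0]
    - [0, 0, 0, 0, 0, 0]
  grip: -0.75

```text
t: 13.68
tcp_pos: [0.4463, 0.2321, -0.0182]
eef_rot: [[0.108, 0.994, 0.001], [0.994, -0.108, 0.0], [0.0, 0.001, -1.0]]
contact_force: [-0.1, 0.7, 3.2]
width: 0.0209
gripper_force: 40.1
```

Gripped, at width 21 mm and 40 N. Now lift it clear.

Call:
carry_out:
  increments:
    - [0, 0, 0.05, 0, 0, 0]
    - [0, 0, 0.15, 0, 0, 0]
    - [0, 0, 0.25, 0, 0, 0]
    - [0, 0, 0.3, 0, 0, 0]
    - [0, 0, 0.32, 0, 0, 0]

```text
t: 14.1
tcp_pos: [0.4448, 0.2314, 0.1107]
eef_rot: [[0.108, 0.994, -0.003], [0.994, -0.108, -0.001], [-0.002, -0.003, -1.0]]
contact_force: [1.1, 1.3, -1.2]
width: 0.0213
gripper_force: 39.7
```

Call:
carry_out:
  increments:
    - [0, -0.15, 0, 0, 0, 0]
    - [0, -0.25, 0, 0, 0, 0.2]
    - [0, -0.33, 0, 0, 0, 0.4]
    - [0, -0.33, 0, 0, 0, 0.4]
    - [0, -0.33, 0, 0, 0, 0.4]

```text
t: 14.52
tcp_pos: [0.4454, 0.0638, 0.1103]
eef_rot: [[0.008, 1.0, 0.0], [1.0, -0.008, -0.0], [-0.0, 0.0, -1.0]]
contact_force: [0.7, 0.2, -1.1]
width: 0.0214
gripper_force: 39.6
```

Call:
carry_out:
  increments:
    - [0, -0.33, 0, 0, 0, 0.4]
    - [0, -0.33, 0, 0, 0, 0.4]
    - [0, -0.33, 0, 0, 0, 0.4]
    - [0, -0.33, 0, 0, 0, 0.4]
    - [0, -0.33, 0, 0, 0, 0.4]

```text
t: 14.93
tcp_pos: [0.4453, -0.1346, 0.1103]
eef_rot: [[-0.13, 0.991, 0.0], [0.991, 0.13, 0.0], [0.0, 0.0, -1.0]]
contact_force: [0.9, -0.0, -0.5]
width: 0.0212
gripper_force: 39.6
```

Call:
carry_out:
  increments:
    - [0, -0.33, 0, 0, 0, 0.1]
    - [0, -0.3, 0, 0, 0, 0]
    - [0, -0.25, 0, 0, 0, 0]
    - [0, -0.15, 0, 0, 0, 0]
    - [0, 0, 0, 0, 0, 0]

```text
t: 15.35
tcp_pos: [0.4461, -0.2599, 0.1101]
eef_rot: [[-0.132, 0.991, 0.001], [0.991, 0.132, -0.002], [-0.002, 0.001, -1.0]]
contact_force: [0.1, 0.4, -1.2]
width: 0.0209
gripper_force: 39.7
```

```bash
python3 - <<'E'
from h import *
s=manip.sense();print(s['tcp_pos'],s['width'],s['gripper_force'])
save('side','s2.png',crop=(240,100,440,290),s=3)
save('top','t2.png')
P=manip.camera_params('side')
t=np.array(s['tcp_pos']);print([((proj('side',t+[0,0,d],P)-[240,100])*3).round() for d in(0,.02,.034)])
E
```

```text
[ 0.44609344 -0.25993922  0.1101351 ] 0.02094514804413628 39.66445326805115
[array([294., 304.]), array([295., 278.]), array([296., 261.])]
```

View pics/s2.png

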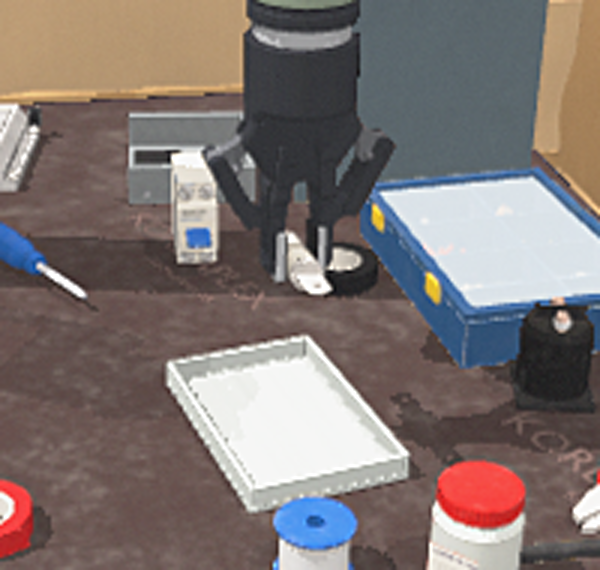

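The fuse is held level between the pads at about (305,270), above the tray.

Call:
carry_out:
  increments:
    - [-0.02, 0.03, -0.2, 0, 0, 0]
    - [0, 0, -0.25, 0, 0, 0]
    - [0, 0, -0.2, 0, 0, 0]
    - [0, 0, -0.15, 0, 0, 0]
    - [0, 0, -0.1, 0, 0, 0]

```text
t: 15.87
tcp_pos: [0.4423, -0.2503, 0.0003]
eef_rot: [[-0.138, 0.99, -0.003], [0.99, 0.138, 0.002], [0.003, -0.003, -1.0]]
contact_force: [-0.3, 0.3, -0.8]
width: 0.0213
gripper_force: 39.7
```

Call:
carry_out:
  increments:
    - [0, 0, -0.06, 0, 0, 0]
    - [0, 0, -0.04, 0, 0, 0]
    - [0, 0, -0.02, 0, 0, 0]
    - [0, 0, -0.015, 0, 0, 0]
    - [0, 0, 0, 0, 0, 0]

```text
t: 16.28
tcp_pos: [0.444, -0.2527, -0.0137]
eef_rot: [[-0.136, 0.991, 0.001], [0.991, 0.136, -0.0], [-0.0, 0.001, -1.0]]
contact_force: [-0.8, 0.1, -0.1]
width: 0.021
gripper_force: 39.7
```

Call:
carry_out:
  increments:
    - [0, 0, -0.015, 0, 0, 0]
    - [0, 0, -0.01, 0, 0, 0]
    - [0, 0, -0.01, 0, 0, 0]
    - [0, 0, 0, 0, 0, 0]
    - [0, 0, 0, 0, 0, 0]

```text
t: 16.7
tcp_pos: [0.4439, -0.253, -0.0181]
eef_rot: [[-0.136, 0.991, 0.001], [0.991, 0.136, -0.0], [-0.0, 0.001, -1.0]]
contact_force: [-0.2, 0.1, 0.1]
width: 0.0212
gripper_force: 39.8
```

Call:
carry_out:
  increments:
    - [0, 0, -0.01, 0, 0, 0]
    - [0, 0, 0, 0, 0, 0]
    - [0, 0, 0, 0, 0, 0]
    - [0, 0, 0, 0, 0, 0]
    - [0, 0, 0, 0, 0, 0]

```text
t: 17.12
tcp_pos: [0.4439, -0.253, -0.0182]
eef_rot: [[-0.136, 0.991, 0.001], [0.991, 0.136, -0.001], [-0.001, 0.001, -1.0]]
contact_force: [-2.8, 2.1, 11.0]
width: 0.0211
gripper_force: 41.2
```

Call:
carry_out:
  increments:
    - [0, 0, 0, 0, 0, 0]
    - [0, 0, 0, 0, 0, 0]
    - [0, 0, 0, 0, 0, 0]
    - [0, 0, 0, 0, 0, 0]
    - [0, 0, 0, 0, 0, 0]
  grip: 0

```text
t: 17.53
tcp_pos: [0.4436, -0.2528, -0.0198]
eef_rot: [[-0.136, 0.991, -0.0], [0.991, 0.136, 0.0], [0.0, -0.0, -1.0]]
contact_force: [0.1, 1.4, 0.1]
width: 0.0427
gripper_force: 0.0
```

Call:
carry_out:
  increments:
    - [0, 0, 0.08, 0, 0, 0]
    - [0, 0, 0.2, 0, 0, 0]
    - [0, 0, 0.3, 0, 0, 0]
    - [0, 0, 0.33, 0, 0, 0]
    - [0, 0, 0.33, 0, 0, 0]

```text
t: 17.95
tcp_pos: [0.4431, -0.2525, 0.1312]
eef_rot: [[-0.136, 0.991, -0.001], [0.991, 0.136, 0.0], [0.001, -0.001, -1.0]]
contact_force: [0.7, -0.0, -0.7]
width: 0.0428
gripper_force: 0.0
```

Call:
carry_out:
  increments:
    - [-0.02, 0.2, 0.3, 0, 0, -0.4]
    - [-0.02, 0.3, 0.15, 0, 0, -0.4]
    - [-0.02, 0.33, 0, 0, 0, -0.4]
    - [-0.02, 0.33, 0, 0, 0, -0.4]
    - [-0.02, 0.33, 0, 0, 0, -0.4]
  grip: 1

```text
t: 18.37
tcp_pos: [0.4313, -0.0735, 0.1831]
eef_rot: [[0.006, 1.0, 0.002], [1.0, -0.006, -0.0], [-0.0, 0.002, -1.0]]
contact_force: [1.3, -0.3, 0.1]
width: 0.0854
gripper_force: 0.0
```

```bash
python3 - <<'E'
from h import *
s=manip.sense();print(s['tcp_pos'])
save('top','t3.png',crop=(150,170,420,290),s=2.9)
E
```

```text
[ 0.43133374 -0.07348928  0.18309025]
```

View pics/t3.png

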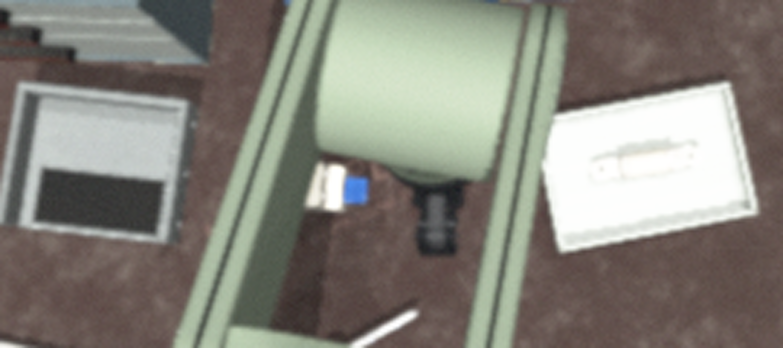

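The fuse lies near the middle of the tray, at crop (643,160), and the breaker still stands with its toggle at (357,190). Next I fetch the breaker, gripping it lower this time.

Call:
carry_out:
  increments:
    - [-0.02, 0.33, 0, 0, 0, -0.4]
    - [-0.02, 0.3, 0, 0, 0, -0.4]
    - [-0.02, 0.25, 0, 0, 0, -0.36]
    - [-0.013, 0.17, 0, 0, 0, 0]
    - [0, 0.08, 0, 0, 0, 0]

```text
t: 18.83
tcp_pos: [0.4225, 0.0627, 0.1824]
eef_rot: [[0.081, 0.997, 0.0], [0.997, -0.081, 0.001], [0.001, 0.0, -1.0]]
contact_force: [0.5, -0.5, 0.9]
width: 0.0852
gripper_force: 0.0
```

Call:
carry_out:
  increments:
    - [0, 0, -0.2, 0, 0, 0]
    - [0, 0, -0.25, 0, 0, 0]
    - [0, 0, -0.25, 0, 0, 0]
    - [0, 0, -0.2, 0, 0, 0]
    - [0, 0, -0.15, 0, 0, 0]

```text
t: 19.25
tcp_pos: [0.4222, 0.0598, 0.0543]
eef_rot: [[0.084, 0.996, -0.002], [0.996, -0.084, -0.001], [-0.001, -0.002, -1.0]]
contact_force: [-0.3, 1.5, 0.2]
width: 0.0856
gripper_force: 0.0
```

Call:
carry_out:
  increments:
    - [0, 0, -0.12, 0, 0, 0]
    - [0, 0, -0.1, 0, 0, 0]
    - [0, 0, -0.07, 0, 0, 0]
    - [0, 0, 0, 0, 0, 0]
    - [0, 0, 0, 0, 0, 0]

```text
t: 19.67
tcp_pos: [0.4232, 0.0603, 0.0212]
eef_rot: [[0.084, 0.996, -0.0], [0.996, -0.084, -0.0], [-0.0, -0.0, -1.0]]
contact_force: [-0.3, 0.5, -0.4]
width: 0.0851
gripper_force: 0.0
```

Call:
carry_out:
  increments:
    - [0, 0, 0, 0, 0, 0]
    - [0, 0, 0, 0, 0, 0]
    - [0, 0, 0, 0, 0, 0]
    - [0, 0, 0, 0, 0, 0]
    - [0, 0, 0, 0, 0, 0]
  grip: -0.4

```text
t: 20.08
tcp_pos: [0.4232, 0.0607, 0.0216]
eef_rot: [[0.084, 0.996, 0.001], [0.996, -0.084, -0.0], [0.0, 0.001, -1.0]]
contact_force: [-0.6, -1.0, 3.6]
width: 0.0354
gripper_force: 43.8
```

Call:
carry_out:
  increments:
    - [0, 0, 0.05, 0, 0, 0]
    - [0, 0, 0.15, 0, 0, 0]
    - [0, 0, 0.2, 0, 0, 0]
    - [0, 0, 0.2, 0, 0, 0]
    - [0, 0, 0.15, 0, 0, 0]

```text
t: 20.5
tcp_pos: [0.4232, 0.0607, 0.1129]
eef_rot: [[0.084, 0.996, 0.001], [0.996, -0.084, 0.0], [0.0, 0.001, -1.0]]
contact_force: [0.7, 0.4, -2.7]
width: 0.0353
gripper_force: 43.4
```

Call:
carry_out:
  increments:
    - [0, 0.15, 0, 0, 0, 0]
    - [-0.03, 0.25, 0, 0, 0, 0]
    - [-0.03, 0.3, 0, 0, 0, -0.25]
    - [-0.03, 0.3, 0, 0, 0, 0]
    - [0, 0.25, 0, 0, 0, 0]

```text
t: 20.92
tcp_pos: [0.4111, 0.2124, 0.1113]
eef_rot: [[0.101, 0.995, -0.0], [0.995, -0.101, 0.0], [0.0, -0.0, -1.0]]
contact_force: [0.9, -0.5, -2.0]
width: 0.0358
gripper_force: 43.3
```

Call:
carry_out:
  increments:
    - [0, 0.18, 0, 0, 0, 0]
    - [0, 0.1, 0, 0, 0, 0]
    - [0, 0.045, 0, 0, 0, 0]
    - [0, 0, 0, 0, 0, 0]
    - [0, 0, 0, 0, 0, 0]

```text
t: 21.33
tcp_pos: [0.4119, 0.2487, 0.1109]
eef_rot: [[0.102, 0.995, -0.001], [0.995, -0.102, -0.001], [-0.001, -0.001, -1.0]]
contact_force: [0.6, 0.2, -2.1]
width: 0.0355
gripper_force: 43.4
```

```bash
python3 - <<'E'
from h import *
s=manip.sense();print(s['tcp_pos'],s['eef_rot'][0])
save('wrist','w5.png',s=1.25)
P=manip.camera_params('wrist');print((proj('wrist',[.4105,.236,.004],P)*1.25).round(),[(proj('wrist',[.4105+a*.9945+b*.1045,.236-a*.1045+b*.9945,.004],P)*1.25).round() for a,b in((-.025,.056),(.025,.056),(.025,-.056),(-.025,-.056))])
E
```

```text
[0.41188324 0.24866782 0.11085799] [ 1.01615328e-01  9.94823473e-01 -7.63738689e-04]
[401. 250.] [array([367., 176.]), array([437., 176.]), array([432., 316.]), array([370., 316.])]
```

View pics/w5.png

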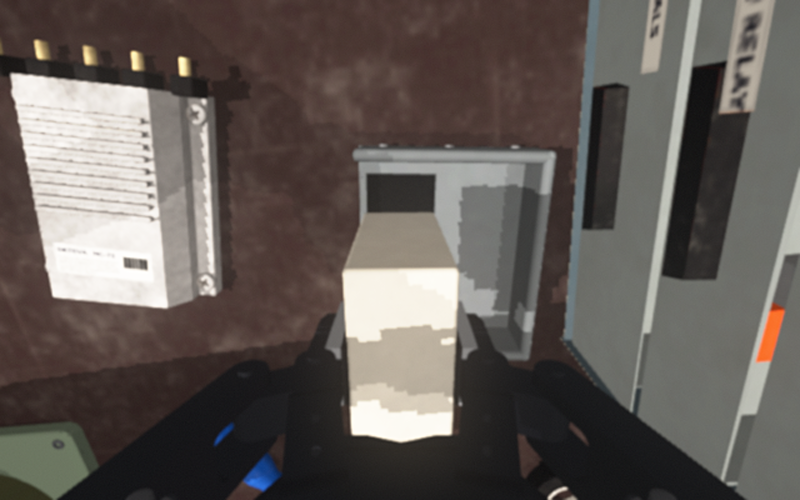

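The breaker hangs upright over the front place: its lower +y edge is at row 213, columns 364–435, and the rubber's far edge is at row 175, columns 368–435, so it is well centred in x. A quick check of y follows.

```bash
python3 - <<'E'
from h import *
print(pix('wrist',399.5/1.25,213/1.25,.0893),pix('wrist',400/1.25,268/1.25,.1693))
E
```

```text
[0.41435422 0.28438052 0.0893    ] [0.41488269 0.28555643 0.1693    ]
```

Call:
carry_out:
  increments:
    - [0, 0, -0.15, 0, 0, 0]
    - [0, 0, -0.2, 0, 0, 0]
    - [0, 0, -0.15, 0, 0, 0]
    - [0, 0, -0.1, 0, 0, 0]
    - [0, 0, -0.04, 0, 0, 0]

```text
t: 21.8
tcp_pos: [0.4111, 0.2476, 0.0326]
eef_rot: [[0.103, 0.995, -0.003], [0.995, -0.103, -0.002], [-0.003, -0.003, -1.0]]
contact_force: [0.1, -1.1, -2.5]
width: 0.0355
gripper_force: 43.4
```

Call:
carry_out:
  increments:
    - [0, 0, -0.02, 0, 0, 0]
    - [0, 0, -0.02, 0, 0, 0]
    - [0, 0, -0.01, 0, 0, 0]
    - [0, 0, 0, 0, 0, 0]
    - [0, 0, 0, 0, 0, 0]

```text
t: 22.22
tcp_pos: [0.4127, 0.2498, 0.0289]
eef_rot: [[0.102, 0.995, 0.001], [0.995, -0.102, 0.001], [0.001, 0.001, -1.0]]
contact_force: [0.4, 1.0, -1.6]
width: 0.0355
gripper_force: 43.4
```

Call:
carry_out:
  increments:
    - [0, 0, -0.015, 0, 0, 0]
    - [0, 0, -0.01, 0, 0, 0]
    - [0, 0, 0, 0, 0, 0]
    - [0, 0, 0, 0, 0, 0]
    - [0, 0, 0, 0, 0, 0]

```text
t: 22.63
tcp_pos: [0.4125, 0.2499, 0.0256]
eef_rot: [[0.101, 0.995, 0.001], [0.995, -0.101, 0.0], [0.0, 0.001, -1.0]]
contact_force: [0.0, 0.6, 2.9]
width: 0.0356
gripper_force: 43.8
```

Call:
carry_out:
  increments:
    - [0, 0, 0, 0, 0, 0]
    - [0, 0, 0, 0, 0, 0]
    - [0, 0, 0, 0, 0, 0]
    - [0, 0, 0, 0, 0, 0]
    - [0, 0, 0, 0, 0, 0]
  grip: 1

```text
t: 23.05
tcp_pos: [0.4122, 0.2496, 0.0252]
eef_rot: [[0.102, 0.995, 0.0], [0.995, -0.102, -0.0], [-0.0, 0.0, -1.0]]
contact_force: [0.3, 0.6, 0.5]
width: 0.0851
gripper_force: 0.0
```

Call:
carry_out:
  increments:
    - [0, 0, 0.1, 0, 0, 0]
    - [0, 0, 0.25, 0, 0, 0]
    - [0, 0, 0.33, 0, 0, 0]
    - [0, 0, 0.33, 0, 0, 0]
    - [0, 0, 0.33, 0, 0, 0]

```text
t: 23.47
tcp_pos: [0.4117, 0.2494, 0.1877]
eef_rot: [[0.102, 0.995, -0.001], [0.995, -0.102, -0.0], [-0.0, -0.0, -1.0]]
contact_force: [0.4, 0.2, -0.6]
width: 0.0852
gripper_force: 0.0
```

Call:
carry_out:
  increments:
    - [-0.05, -0.3, 0.1, 0, 0, 0]
    - [-0.05, -0.33, 0, 0, 0, 0]
    - [-0.05, -0.33, 0, 0, 0, 0]
    - [0, -0.25, 0, 0, 0, 0]
    - [0, -0.1, 0, 0, 0, 0]

```text
t: 23.88
tcp_pos: [0.3931, 0.0895, 0.1982]
eef_rot: [[0.104, 0.995, 0.0], [0.995, -0.104, -0.001], [-0.001, 0.0, -1.0]]
contact_force: [0.5, 0.7, 0.1]
width: 0.0855
gripper_force: 0.0
```

Call:
carry_out:
  increments:
    - [0, 0, 0, 0, 0, 0]
    - [0, 0, 0, 0, 0, 0]
    - [0, 0, 0, 0, 0, 0]
    - [0, 0, 0, 0, 0, 0]
    - [0, 0, 0, 0, 0, 0]

```text
t: 24.3
tcp_pos: [0.3943, 0.0933, 0.1979]
eef_rot: [[0.1, 0.995, -0.0], [0.995, -0.1, 0.0], [0.0, -0.0, -1.0]]
contact_force: [-0.4, 0.3, 0.2]
width: 0.0855
gripper_force: 0.0
```

```bash
python3 - <<'E'
from h import *
save('top','t4.png',crop=(140,185,420,265),s=2.8)
E
```

```text
(no output)
```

View pics/t4.png

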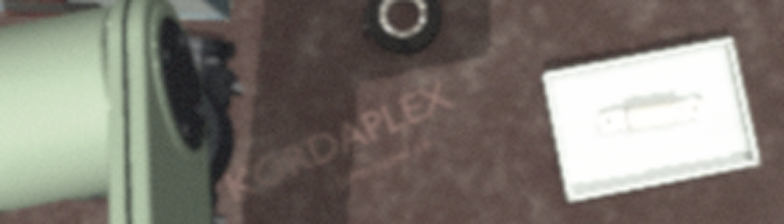

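That picture shows the fuse lying flat in the tray at (652,113) and the arm covering the bay. The breaker's release readings were clean, so I'm handing in.

```bash
python3 -c "
from h import *
print(manip.finish_job())"
```

```text
the job is handed in; nothing more can be done
None
```

Job handed in at about 24 s with no verdict returned: the fuse link lies flat in the tray, and the breaker was released at the front of the bay on position and force readings only (the arm hid it in the last picture); I viewed 11 pictures, one over the limit of 10.

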